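# Tighten the lens retaining ring with the pin spanner

### The job

The retaining ring in the lens cell on the inspection fixture is loose: swing the ring lamp at least 60 degrees to one side so that it is out of the way, then take the spanner whose two pins fit the ring's holes out of the rack and screw the ring clockwise (seen from above) until it stops. The cell sits on a sprung turntable that spins freely, so keep it pressed firmly down on its brake while you turn. Finally stand the spanner upright in a free groove of the rack again, pins down, let go of it, and leave the other spanner and the things standing about where they are.

Things in the scene. Friction and masses are not known exactly. Their poses are not given: they have to be found in the camera images.
- fixture: Inspection fixture, fixed: white base plate 150 x 150 mm, 26 mm high, with a foot at its +x edge that carries an upright post. Origin: centre of the base's underside, straight below the axis of the lens cell; z up. The post (16 mm across) stands at local x = +120 mm.
- platform (a joint): How far the sprung turntable with the lens cell is pressed down, in m: 0 = up (rest). It takes about 3 N to start it moving and 7 N to bring it onto the rubber brake 6 mm down, where it stops and is held from turning by friction. Press with 12 to 20 N in all while turning the ring; under about 9 N the cell spins along.
- cell (a joint): Angle of turntable and lens cell on the fixture, rad, counter-clockwise from above positive. Spins freely without limit unless pressed down. The cell is an upright aluminium tube 88 mm outside, 72 mm bore, its rim 95 mm above the table, on a disc of 108 mm diameter.
- ring_face (a point): Centre of the top face of the retaining ring in the lens cell, 89 mm above the table with the platform up. z up; x runs along the line through the two holes. The ring is steel, 71 mm outside, 31 mm inside, 9 mm thick, with two through holes of 10.5 mm diameter at 24 mm on either side of the centre (local x = +24 and -24 mm); a half turn looks the same. It lies 6 mm below the cell's rim.
- ring (a joint): Angle of the ring in its cell, rad: negative = loose (starts near -0.6 to -1.15), 0 = fully screwed home at a hard stop; grows when the ring is turned clockwise from above relative to the cell. Friction about 0.1 N m; stays where it is left. With the cell braked, turning past the stop only makes the brake slip and does no harm.
- lamp (a joint): Swing angle of the ring lamp's boom about the post, rad: 0 = lamp straight above the lens cell, positive counter-clockwise from above, free from -1.9 to 1.9; stays where it is left (friction about 0.06 N m). The boom points along the fixture's local -x at 0.
- lamp_pivot (a point): Axis of the boom on top of the post, 165 mm above the table, at local x = +120 mm of the fixture; its x axis is the fixture's.
- lamp_knob (a point): Top of the lamp's handle, a black upright round pin of 16 mm diameter, standing from 185 to 225 mm above the table on the edge of the lamp furthest from the post, 158 mm from the pivot. x points to the pivot. The lamp is a white ring, 92 mm outside, 60 mm inside, 165 to 185 mm above the table, its centre 120 mm from the pivot.
- rack: Spanner rack, fixed: black plastic block 90 (x) x 160 (y) x 32 mm high with two open grooves along its x, 16 mm wide and 22 mm deep, at local y = +45 and -45 mm. Origin: centre of its underside.
- groove_l (a point): Middle of the groove at local y = +45 mm, level with the rack's top (32 mm above the table); axes as the rack's.
- groove_r (a point): Middle of the groove at local y = -45 mm, level with the rack's top (32 mm above the table); axes as the rack's.
- spanner_wide: The pin spanner that fits: steel, upright in one groove, bar resting on the rack's top, pins hanging in the groove. Origin: centre of the bar's underside; z up, x along the bar. Bar 56 (x) x 24 (y) x 10 mm; two pins 6 mm across, 10 mm long, tapered to 3 mm at the tips, below the bar at x = +24 and -24 mm; handle a flat upright blade 32 (x) x 14 (y) mm from 10 to 63 mm above it. About 140 g.
- spanner_narrow: The other spanner, in the other groove: the same handle, but a bar of only 40 mm and pins 32 mm apart, which do not fit. Leave it alone. Origin and axes as the wide one's.
- bottle: Amber glass bottle, 56 mm across, 200 mm high, loose, standing between fixture and rack on the far side. Origin: centre of its underside.
- tip_box: Blue box of pipette tips with clear lid, 46 x 46 x 64 mm high, loose, between fixture and rack. Origin: centre of its underside.
- jar: Small glass jar, 52 mm across, 70 mm high, loose, out at one side. Origin: centre of its underside.
- dish: Small white dish, 68 mm across, 20 mm high, loose, out at one side. Origin: centre of its underside.
Not all that is in view belongs to the job. Leave any brown or purple look-alike of the spanner_wide alone.

How it is judged:
By the outcome, as a careful person would: the job done as asked, in the order asked, and still so for the second after the job is handed in, with the robot touching nothing.
It also fails if it takes over 72 s, if anything falls off the work surface, if the arm or the gripper's body presses on something with over 40 N, if the wrist force passes 120 N, or if a joint passes its speed limit or range.

### The arm

A 6-joint arm with a two-finger parallel gripper is mounted at the origin on the work surface. World frame = base frame: x ahead of the robot, y to its left, z up, the work surface at z = 0. Lengths are in m, angles in rad, forces in N, time in s.
With the tool pointing down it reaches from about 0.4 to 0.925 m from the base axis. Payload 12.5 kg.
Tool frame: the origin (TCP) lies midway between the tips of the shut fingers; the grasp point (between the pads) lies 19 mm behind it; z points along the fingers, y is the line along which they close (so a half turn about z gives the same grasp; the last joint's range is limited). The gripper opens to 95 mm and grips with 3 to 60 N. Pads are 20 mm wide; open, the fingers measure 119 mm over their backs; the gripper's body (75 mm by 180 mm) begins 59 mm behind the grasp point.
Start: joints at [-1.345, 0.491, 1.559, -0, 1.092, -0.106], TCP at [0.204, -0.591, 0.215] pointing down, gripper open.
Joint ranges: [-3.1, 3.1], [-0.84, 2.19], [0.05, 2.79], [-1.13, 4.28], [0.06, 2.93], [-2.69, 2.69]. Speed limits (rad/s): [2.22, 2.22, 2.79, 3.14, 3.14, 3.14].

### API

Orientations are given as [roll, pitch, yaw] about the fixed x, y, z axes, in that order (R = Rz(yaw) Ry(pitch) Rx(roll)).
In Python, from bench import * gives the robot as it stands.
- The arm moves only by the tool servo_tool, never from a script. Its argument "commands" is a list of rows, each a list of 3 entries, a list of its own where there are three numbers: the shift along the world's x, y, z as a fraction of full scale, then the turn, a rotation vector about the world's x, y, z as a fraction of full scale, then the gripper command: -1 is shut, 1 is fully open, values between are in proportion. In form: [[[x, y, z], [rx, ry, rz], grip], ...]. A call has exactly 8 rows; each row is the pose to reach, as a shift and turn from the pose commanded when the call began; what a row does not reach only later rows make up. Full scale, the value 1, is 0.15 m for a shift and 30 degrees for a turn. A row lasts 1/12 s, in which the tool goes at most 41.7 mm and 7.16 degrees, less where a joint would pass 70% of its speed; a pose out of reach is approached as far as the arm can. A call with a number of a shift or a turn outside -1 to 1 is refused whole. A call with a gripper value outside its range is refused whole. The fingers move at their own pace and stop on an object; the grip force is fixed at half the most. Time passes only in rows, so rows that repeat a pose let the fingers close, or fill a call up. It gives the time, the measured TCP pose, the force, the opening and the grip force at its end, in the units of the state.
- get_state(): the state, without advancing time (a new reading comes with each control period).
- snapshot(name): name is "scene" or "top"; returns a dict with "img" (384x512x3 uint8, red, green, blue), "range_z" (384x512 float32, m along the optical axis (not along the pixel's ray), 0 where there is no reading), "intrinsics" (3x3 intrinsics, pixels), "xyz" and "rotation" of the camera in the world. Camera axes: x right, y up, looking along -z (the intrinsics and any distortion apply to the point x, -y, -z); pixel columns grow to the right and rows downward; lengths in m; the calibration is good to about 2 mm. A picture is of the moment at which its call begins.
- finish_job(): hands the job in; it is judged then, once.
Trained networks look in a picture, given as the dict that the camera call returned (one of the last four; its "shot" number tells which), for a name from the list of things; names that differ only in an ending like _2 or _b are one class to them, and where a whole thing is asked for, a point or a joint stands for the part that bears it (a point fixed in the world has none). Each returns a list of dicts, best first, with "conf" (0 to 1); they miss things now and then, are a little off and sometimes report something else, mostly with a low value. They report only what shows in the picture. A call takes as long as a camera call. They do not tell look-alikes from the thing itself.
- search_frame(thing, picture): "rect" ([left, top, width, height] as shares, 0 to 1, of the picture: columns of its width, rows of its height, round what is visible of it).
- masks_of(thing, picture): "mask" (384x512 bool, what is visible of it) and "rect" ([left, top, width, height] as shares, 0 to 1, of the picture: columns of its width, rows of its height, round what is visible of it).
- place_of(thing, picture): "xy" ([column, row] as shares, 0 to 1, of the picture: columns of its width, rows of its height: a listed point, or the origin of a listed thing).
The state is a dict: "time_s": time; "joints": joint angles; "dq": joint speeds; "tau": joint torques, N m; "eef_pos": TCP position; "ee_rot": TCP orientation; "ft_force": force on the tool from outside, world axes, zero at the start; "torque": the same for the moment, N m; "width": finger opening in m; "grasp_force": force on a finger pad.
Only numpy, scipy, OpenCV 4.12 (cv2) and the standard library are available. Lean on these libraries where they do the work, as an engineer would, in place of code of your own. Each camera call takes 0.05 s, during which the arm holds its last target. There are 200 camera calls.

## Working session

There is one attempt and no reset: what is moved stays moved. The work goes in short steps, Python scripts to look and compute and a tool call to move; the robot and the scene stay as the last step left them, time stands still between calls to the robot, and variables do not carry over. Pictures are saved under pics/ and viewed, at most 10 in all, crops included, and the job is handed in when it is done.

Besides the shell and the picture viewer there is one more tool, called after ">>>" as a command line: name --argument value ..., lists and objects as JSON in quotes. servo_tool: Moves the arm, as the interface text tells. Its arguments: {"type":"object","properties":{"commands":{"type":"array"}},"required":["commands"]}

```bash
mkdir -p pics; ls; cat > h.py <<'E'
from bench import *
import numpy as np, cv2
def world(p,c,r,z=None):
    """pixel -> world; by depth, or on plane z"""
    K=p["intrinsics"]; d=np.array([(c-K[0][2])/K[0][0],-(r-K[1][2])/K[1][1],-1.])
    R=np.array(p["rotation"]); o=np.array(p["xyz"])
    if R.shape!=(3,3):
        from scipy.spatial.transform import Rotation
        R=Rotation.from_euler("xyz",R).as_matrix()
    w=R@d
    s=p["range_z"][int(r),int(c)] if z is None else (z-o[2])/w[2]
    return o+s*w
def cloud(p):
    K=p["intrinsics"]; z=p["range_z"]; r,c=np.mgrid[:384,:512]
    d=np.stack([(c-K[0][2])/K[0][0]*z,-(r-K[1][2])/K[1][1]*z,-z],-1)
    R=np.array(p["rotation"])
    if R.shape!=(3,3):
        from scipy.spatial.transform import Rotation
        R=Rotation.from_euler("xyz",R).as_matrix()
    return d@R.T+np.array(p["xyz"])
E
python3 - <<'E'
from h import *
np.set_printoptions(precision=3,suppress=True)
s=get_state(); print(s)
for n in ("top","scene"):
    p=snapshot(n); cv2.imwrite(f"pics/{n}0.png",cv2.resize(p["img"][...,::-1],(800,600)))
    print(n,p["xyz"],p["rotation"],p["intrinsics"],{k:v for k,v in p.items() if k not in("img","range_z","xyz","rotation","intrinsics")})
    for t in ["fixture","ring_face","lamp_pivot","lamp_knob","rack","groove_l","groove_r","spanner_wide","spanner_narrow","bottle","tip_box","jar","dish"]:
        hs={"lamp_knob":.225,"lamp_pivot":.165,"ring_face":.089,"groove_l":.032,"groove_r":.032,"spanner_wide":.032,"spanner_narrow":.032}
        for q in place_of(t,p)[:3]:
            c,r=q["xy"][0]*512,q["xy"][1]*384
            print(t,round(q["conf"],2),int(c),int(r),world(p,c,r,hs.get(t,0)))
E
```

```text
pics
{'time_s': 0.0, 'joints': array([-1.345,  0.492,  1.559, -0.   ,  1.092, -0.106]), 'dq': array([ 0.   , -0.   , -0.   ,  0.001,  0.001,  0.   ]), 'tau': array([ -0.   , -61.264, -25.819,   0.069,   0.048,  -0.   ]), 'eef_pos': array([ 0.204, -0.591,  0.214]), 'ee_rot': array([-3.141, -0.   ,  0.332]), 'ft_force': array([ 0.066, -0.59 ,  0.223]), 'torque': array([-0.006, -0.001,  0.034]), 'grasp_force': 0.0, 'width': 0.09481371244695437}
top [0.369 0.002 1.393] [ 0.126  0.001 -1.585] [[450.993   0.    256.912]
 [  0.    450.993 191.9  ]
 [  0.      0.      1.   ]] {'shot': 1}
fixture 0.76 316 209 [ 0.488 -0.184  0.   ]
ring_face 0.44 322 205 [ 0.492 -0.188  0.089]
lamp_pivot 0.88 334 159 [ 0.612 -0.215  0.165]
lamp_knob 0.93 316 211 [ 0.463 -0.152  0.225]
rack 0.82 199 200 [0.521 0.179 0.   ]
groove_l 0.8 185 197 [0.527 0.217 0.032]
groove_l 0.63 214 201 [0.513 0.131 0.032]
groove_r 0.8 185 197 [0.527 0.217 0.032]
groove_r 0.63 214 201 [0.513 0.131 0.032]
spanner_wide 0.68 214 197 [0.526 0.131 0.032]
spanner_wide 0.63 207 242 [0.39  0.152 0.032]
spanner_wide 0.62 179 158 [0.648 0
[... 650 characters left out ...]
 [ 0.457 -0.154  0.225]
rack 0.76 323 218 [0.521 0.178 0.   ]
rack 0.47 335 204 [0.483 0.23  0.   ]
groove_l 0.94 307 213 [0.519 0.128 0.032]
groove_l 0.71 339 207 [0.524 0.218 0.032]
groove_r 0.94 307 213 [0.519 0.128 0.032]
groove_r 0.71 339 207 [0.524 0.218 0.032]
spanner_wide 0.87 363 242 [0.654 0.23  0.032]
spanner_wide 0.78 308 211 [0.514 0.133 0.032]
spanner_wide 0.59 301 184 [0.407 0.153 0.032]
spanner_narrow 0.58 337 205 [0.513 0.218 0.032]
bottle 0.59 280 266 [0.645 0.015 0.   ]
tip_box 0.59 246 207 [ 0.422 -0.018 -0.   ]
tip_box 0.42 282 262 [0.635 0.023 0.   ]
tip_box 0.17 307 211 [ 0.485  0.142 -0.   ]
jar 0.77 375 177 [0.407 0.39  0.   ]
dish 0.96 124 229 [ 0.41  -0.356  0.   ]
```

View pics/top0.png

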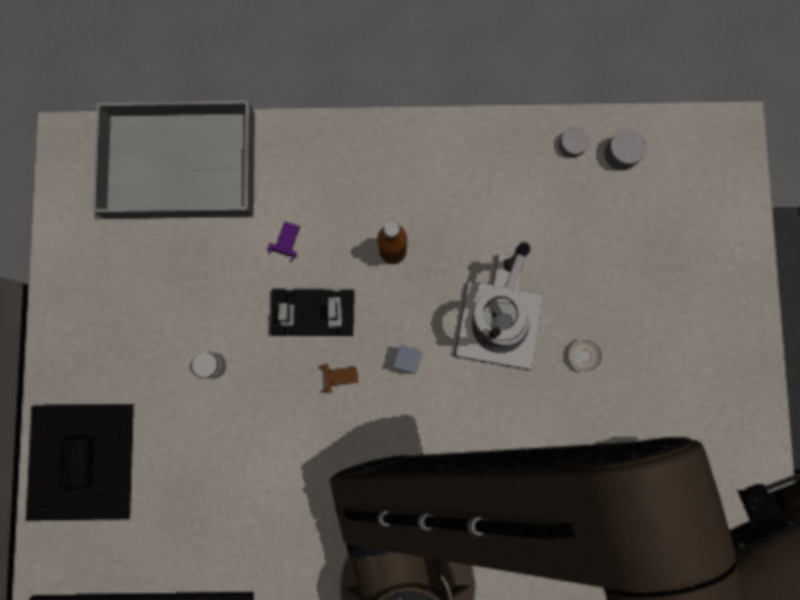

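View pics/scene0.png

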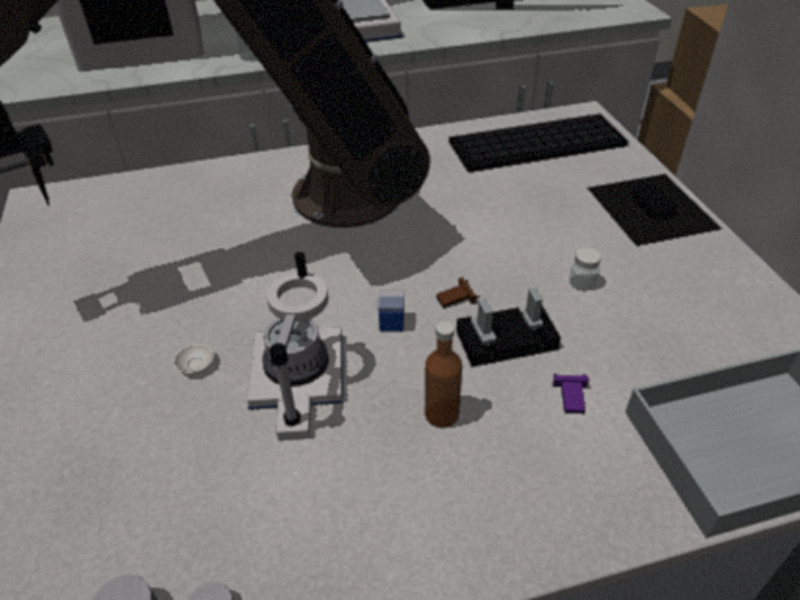

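The wide spanner stands in the groove nearer the fixture, at (334,312) in the top view. The lamp covers the cell with its knob at (493,332). The purple and brown look-alikes lie at (287,240) and (338,376). Next I'll refine with depth.

```bash
python3 - <<'E'
from h import *
np.set_printoptions(precision=4,suppress=True)
P={n:snapshot(n) for n in("top","scene")}
def rect(X,m,name):
    if m.sum()<8: print(name,"few",m.sum());return
    pts=X[m][:,:2].astype(np.float32); pts=pts*1000
    r=cv2.minAreaRect(pts); print(name,m.sum(),"c",np.round(r[0],1),"size",np.round(r[1],1),"ang",round(r[2],1),"mean",X[m].mean(0),"zmax",X[m][:,2].max())
for n,p in P.items():
    X=cloud(p); x,y,z=X[...,0],X[...,1],X[...,2]
    w=lambda cx,cy,d:(abs(x-cx)<d)&(abs(y-cy)<d)
    print(n)
    rect(X,w(.5,-.19,.13)&(z>.02)&(z<.032),"base")
    rect(X,w(.52,.175,.11)&(z>.024)&(z<.037),"racktop")
    rect(X,w(.52,.131,.035)&(z>.08),"wideblade")
    rect(X,w(.52,.131,.035)&(z>.037)&(z<.055),"widebar")
    rect(X,w(.52,.22,.035)&(z>.08),"narrowblade")
    rect(X,w(.52,.22,.035)&(z>.037)&(z<.055),"narrowbar")
    rect(X,w(.46,-.153,.03)&(z>.2)&(z<.24),"knob")
    rect(X,w(.5,-.17,.065)&(z>.17)&(z<.19),"lamp")
    rect(X,w(.61,-.213,.04)&(z>.15),"pivot")
    for cx,cy,nm in((.65,.018,"bottle"),(.42,-.01,"box"),(.41,.375,"jar"),(.42,-.35,"dish")):
        rect(X,w(cx,cy,.06)&(z>.012),nm)
E
```

```text
top
base 1329 c [ 523.4 -193.3] size [150.5 213.2] ang 78.9 mean [ 0.4948 -0.1867  0.0266] zmax 0.03190171519579588
racktop 1081 c [490.5 179.3] size [160.9 154.1] ang 88.0 mean [0.522  0.1774 0.0321] zmax 0.03699347638027106
wideblade 54 c [520.  132.1] size [30.9 13.4] ang 5.4 mean [0.5195 0.1318 0.0949] zmax 0.10211871278061402
widebar 107 c [522.  131.4] size [66.1 63.8] ang 89.3 mean [0.5167 0.1312 0.0415] zmax 0.0478709039807339
narrowblade 65 c [515.9 223.9] size [30.5 14.5] ang 1.3 mean [0.5157 0.2232 0.0936] zmax 0.10035264972585711
narrowbar 73 c [519.4 219.1] size [63.9 66.5] ang 0.4 mean [0.5121 0.2175 0.0418] zmax 0.05210182606872782
knob 37 c [ 462.3 -151.8] size [13.9 14.2] ang 89.8 mean [ 0.4621 -0.1516  0.2231] zmax 0.227902577514854
lamp 561 c [ 504.3 -165.3] size [103.7  92.6] ang 14.8 mean [ 0.5048 -0.1692  0.1845] zmax 0.18997701370908127
pivot 134 c [ 595.5 -205.9] size [22.6 55.6] ang 75.3 mean [ 0.5982 -0.205   0.1839] zmax 0.19324378796568187
bottle 407 c [642.4  19.5] size [52.3 50.2] ang 88.7 mean [0.6349 0.0188 0.13  ] zmax 0.20679643625662347
box 1029 c [
[... 1019 characters left out ...]
an [ 0.4656 -0.1539  0.2177] zmax 0.22990108697054246
lamp 790 c [ 503.7 -166.4] size [104.9  91.3] ang 12.2 mean [ 0.5068 -0.1691  0.1831] zmax 0.18996933584799847
pivot 237 c [ 595.  -207.6] size [24.2 54.8] ang 75.9 mean [ 0.6055 -0.208   0.1797] zmax 0.19117694536394292
bottle 1241 c [651.1  16.9] size [54.4 45. ] ang 70.7 mean [0.6597 0.0135 0.1089] zmax 0.20432770679608636
box 409 c [427.4  -6.8] size [45.8 48.1] ang 71.5 mean [ 0.4368 -0.0093  0.051 ] zmax 0.06953758922605446
jar 410 c [422.7 370.8] size [53.4 48.9] ang 12.4 mean [0.4303 0.3666 0.0507] zmax 0.07681003281871401
dish 223 c [ 428.6 -353.6] size [65.4 66.7] ang 65.1 mean [ 0.4203 -0.3555  0.0176] zmax 0.024271231352420375
```

>>> servo_tool --commands '[[[0.19,0.32,0.2],[0,0,-0.2],1],[[0.38,0.65,0.31],[0,0,-0.4],1],[[0.57,0.97,0.31],[0,0,-0.6],1],[[0.57,0.97,0.31],[0,0,-0.75],1],[[0.57,0.97,0.31],[0,0,-0.75],1],[[0.57,0.97,0.31],[0,0,-0.75],1],[[0.57,0.97,0.31],[0,0,-0.75],1],[[0.57,0.97,0.31],[0,0,-0.75],1]]'

```text
time_s: 2.17
eef_pos: [0.2887, -0.4464, 0.2609]
ee_rot: [3.141, 0.0, -0.061]
ft_force: [-0.0, -0.5, 1.0]
width: 0.0952
grasp_force: 0.0
```

>>> servo_tool --commands '[[[0.19,0.32,0],[0,0,-0.2],1],[[0.38,0.65,0],[0,0,-0.4],1],[[0.57,0.97,0],[0,0,-0.6],1],[[0.57,0.97,0],[0,0,-0.6],1],[[0.57,0.97,0],[0,0,-0.6],1],[[0.57,0.97,0],[0,0,-0.6],1],[[0.57,0.97,0],[0,0,-0.6],1],[[0.57,0.97,0],[0,0,-0.6],1]]'

```text
time_s: 2.83
eef_pos: [0.3741, -0.3015, 0.2609]
ee_rot: [3.141, 0.0, -0.377]
ft_force: [-0.2, -0.0, -0.6]
width: 0.0954
grasp_force: 0.0
```

>>> servo_tool --commands '[[[0.19,0.32,0],[0,0,0],1],[[0.38,0.65,0],[0,0,0],1],[[0.58,0.98,0],[0,0,0],1],[[0.58,0.98,0],[0,0,0],1],[[0.58,0.98,0],[0,0,0],1],[[0.58,0.98,0],[0,0,0],1],[[0.58,0.98,0],[0,0,0],1],[[0.58,0.98,0],[0,0,0],1]]'

```text
time_s: 3.5
eef_pos: [0.4611, -0.1546, 0.261]
ee_rot: [3.141, 0.0, -0.377]
ft_force: [-0.8, -0.2, -0.4]
width: 0.0952
grasp_force: 0.0
```

>>> servo_tool --commands '[[[0,0,-0.2],[0,0,0],1],[[0,0.01,-0.41],[0,0,0],1],[[0,0.01,-0.41],[0,0,0],-0.45],[[0,0.01,-0.41],[0,0,0],-0.45],[[0,0.01,-0.41],[0,0,0],-0.45],[[0,0.01,-0.41],[0,0,0],-0.45],[[0,0.01,-0.41],[0,0,0],-0.45],[[0,0.01,-0.41],[0,0,0],-0.45]]'

```text
time_s: 4.17
eef_pos: [0.4619, -0.1517, 0.2007]
ee_rot: [3.141, -0.002, -0.375]
ft_force: [0.1, 0.3, 0.5]
width: 0.0604
grasp_force: 0.0
```

>>> servo_tool --commands '[[[-0.02,-0.056,0],[0,0,0.11],-0.45],[[-0.037,-0.113,0],[0,0,0.217],-0.45],[[-0.05,-0.171,0],[0,0,0.325],-0.45],[[-0.061,-0.23,0],[0,0,0.433],-0.45],[[-0.068,-0.289,0],[0,0,0.54],-0.45],[[-0.072,-0.349,0],[0,0,0.65],-0.45],[[-0.071,-0.409,0],[0,0,0.758],-0.45],[[-0.069,-0.469,0],[0,0,0.867],-0.45]]'

```text
time_s: 4.83
eef_pos: [0.4512, -0.2221, 0.2002]
ee_rot: [3.141, -0.0, 0.082]
ft_force: [0.6, -0.1, 0.9]
width: 0.0262
grasp_force: 0.3
```

>>> servo_tool --commands '[[[0.008,-0.059,0],[0,0,0.11],-0.45],[[0.017,-0.118,0],[0,0,0.217],-0.45],[[0.03,-0.177,0],[0,0,0.325],-0.45],[[0.046,-0.234,0],[0,0,0.433],-0.45],[[0.066,-0.29,0],[0,0,0.54],-0.45],[[0.089,-0.345,0],[0,0,0.65],-0.45],[[0.115,-0.399,0],[0,0,0.758],-0.45],[[0.143,-0.451,0],[0,0,0.867],-0.45]]'

```text
time_s: 5.5
eef_pos: [0.4729, -0.2898, 0.2002]
ee_rot: [3.141, -0.0, 0.536]
ft_force: [-0.1, 2.0, -0.2]
width: 0.0265
grasp_force: 0.3
```

>>> servo_tool --commands '[[[0.033,-0.05,0],[0,0,0.11],-0.45],[[0.067,-0.099,0],[0,0,0.217],-0.45],[[0.104,-0.146,0],[0,0,0.325],-0.45],[[0.144,-0.191,0],[0,0,0.433],-0.45],[[0.187,-0.232,0],[0,0,0.54],-0.45],[[0.231,-0.272,0],[0,0,0.65],-0.45],[[0.278,-0.308,0],[0,0,0.758],-0.45],[[0.327,-0.343,0],[0,0,0.867],-0.45]]'

```text
time_s: 6.17
eef_pos: [0.522, -0.3412, 0.2002]
ee_rot: [3.141, 0.0, 0.99]
ft_force: [0.3, 0.5, 1.1]
width: 0.0262
grasp_force: 0.3
```

>>> servo_tool --commands '[[[0.05,-0.032,0],[0,0,0.11],-0.45],[[0.103,-0.06,0],[0,0,0.217],-0.45],[[0.157,-0.085,0],[0,0,0.325],-0.45],[[0.213,-0.108,0],[0,0,0.433],-0.45],[[0.27,-0.126,0],[0,0,0.54],-0.45],[[0.327,-0.143,0],[0,0,0.65],-0.45],[[0.386,-0.155,0],[0,0,0.758],-0.45],[[0.445,-0.165,0],[0,0,0.867],-0.45]]'

```text
time_s: 6.83
eef_pos: [0.5889, -0.3658, 0.2002]
ee_rot: [3.141, 0.0, 1.444]
ft_force: [-1.2, 0.4, 1.2]
width: 0.0259
grasp_force: 0.3
```

>>> servo_tool --commands '[[[0,0,0],[0,0,0],0.1],[[0,0,0],[0,0,0],0.1],[[0,0,0.2],[0,0,0],0.1],[[0,0,0.47],[0,0,-0.2],0.1],[[0,0,0.67],[0,0,-0.4],0.1],[[0,0,0.67],[0,0,-0.6],0.1],[[0,0,0.67],[0,0,-0.8],0.1],[[0,0,0.67],[0,0,-0.8],0.1]]'

```text
time_s: 7.5
eef_pos: [0.588, -0.3655, 0.3011]
ee_rot: [3.14, 0.0, 1.015]
ft_force: [-0.3, 0.7, 0.1]
width: 0.0522
grasp_force: 0.0
```

```bash
cat > m.py <<'E'
from h import *
import sys
np.set_printoptions(precision=4,suppress=True)
tag=sys.argv[1]; ims=[]
for n in("top","scene"):
    p=snapshot(n); X=cloud(p); x,y,z=X[...,0],X[...,1],X[...,2]
    box=(abs(x-.52)<.09)&(abs(y-.178)<.12)
    def mar(m,nm):
        m=cv2.morphologyEx(m.astype(np.uint8),cv2.MORPH_OPEN,np.ones((2,2)))>0
        if m.sum()>8:
            r=cv2.minAreaRect((X[m][:,:2]*1000).astype(np.float32)); print(n,nm,m.sum(),np.round(r[0],1),np.round(r[1],1),round(r[2],1))
    k=masks_of("rack",p)
    if k: mar(k[0]["mask"]&(z>.027)&(z<.037),"rack")
    for cy,nm in((.131,"wide"),(.22,"narrow")):
        b=(abs(y-cy)<.03)&(abs(x-.52)<.045)
        mar(b&(z>.085),nm+" blade"); mar(b&(z>.038)&(z<.05),nm+" bar")
    for t,h in(("ring_face",.089),("lamp_knob",.225)):
        for q in place_of(t,p)[:2]: print(n,t,round(q["conf"],2),world(p,q["xy"][0]*512,q["xy"][1]*384,h))
    # ring: rectify the plane z=.089 around the cell, 0.25 mm per px
    K=p["intrinsics"]; g=np.arange(-48,48,.25)/1000
    from scipy.spatial.transform import Rotation
    R=Rotation.from_euler("xyz",p["rotation"]).as_matrix() if np.shape(p["rotation"])!=(3,3) else p["rotation"]
    gx,gy=np.meshgrid(.492+g,-.1875-g)
    d=(np.stack([gx,gy,np.full_like(gx,.089)],-1)-p["xyz"])@R
    u=K[0][0]*d[...,0]/-d[...,2]+K[0][2]; v=-K[1][1]*d[...,1]/-d[...,2]+K[1][2]
    ims.append(cv2.remap(p["img"],u.astype(np.float32),v.astype(np.float32),cv2.INTER_CUBIC)[...,::-1])
im=np.hstack(ims); im=cv2.convertScaleAbs(im,alpha=1.6)
cv2.imwrite(f"pics/{tag}.png",im)
E
python3 m.py ring1
```

```text
top rack 975 [495.  112.8] [305.6 139.4] 65.9
top wide blade 53 [518.6 130.4] [10.9 29. ] 86.5
top wide bar 76 [517.5 129.6] [22.4 53.8] 87.3
top narrow blade 57 [515.  222.5] [17.5 32.2] 68.2
top narrow bar 36 [510.4 216. ] [15.8 42.1] 62.9
top ring_face 0.81 [ 0.5027 -0.1885  0.089 ]
top lamp_knob 0.75 [ 0.5821 -0.3701  0.225 ]
scene rack 927 [883.   40.1] [172.4 874.6] 68.8
scene wide blade 71 [477.7 155.2] [ 21.6 126.4] 62.3
scene wide bar 94 [521.9 133.7] [51.1 28. ] 7.9
scene narrow blade 70 [474.8 250.2] [ 21.9 133.3] 57.9
scene narrow bar 60 [887.5  23.9] [ 34.9 866. ] 61.4
scene ring_face 0.78 [ 0.4787 -0.1888  0.089 ]
scene lamp_knob 0.8 [ 0.5789 -0.3683  0.225 ]
```

View pics/ring1.png

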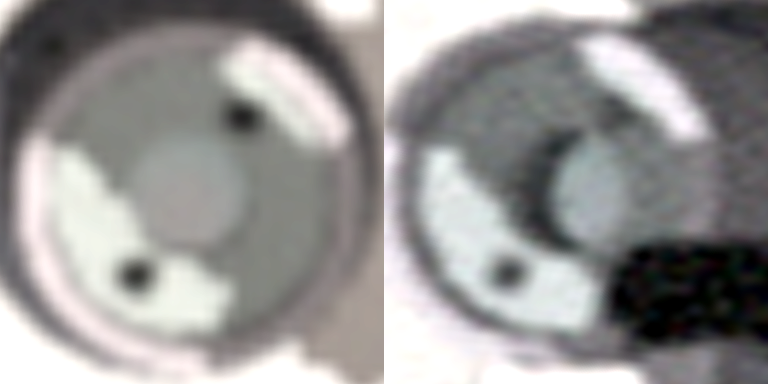

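The top view shows the ring holes at (242,118) and (136,274): 47 mm apart at about 56°, so they match the 48 mm spacing. I'll get the rack's angle before grasping.

```bash
python3 - <<'E'
from h import *
for n in("top","scene"):
    p=snapshot(n); X=cloud(p); x,y,z=X[...,0],X[...,1],X[...,2]
    m=(x>.46)&(x<.585)&(y>.08)&(y<.28)&(p["img"].max(-1)<60)&(z>.022)&(z<.04)
    _,l,st,_=cv2.connectedComponentsWithStats(m.astype(np.uint8)); m=l==1+st[1:,4].argmax()
    r=cv2.minAreaRect((X[m][:,:2]*1000).astype(np.float32)); print(n,m.sum(),r)
    for cy in(.131,.22):
        b=(abs(y-cy)<.025)&(abs(x-.52)<.035)&(z>.084)&(z<.12)
        q=X[b]; print(cy,b.sum(),q.mean(0).round(4),[cv2.minAreaRect((q[:,:2]*1000).astype(np.float32))])
E
```

```text
top 633 ((520.277587890625, 177.70584106445312), (73.92916107177734, 83.42723846435547), 89.43209838867188)
0.131 55 [0.5198 0.1319 0.095 ] [((519.8902587890625, 132.97698974609375), (30.068225860595703, 13.95585823059082), 1.8339709043502808)]
0.22 63 [0.5157 0.2234 0.0938] [((515.938232421875, 223.91290283203125), (13.812583923339844, 30.377077102661133), 89.94734191894531)]
scene 831 ((523.7166137695312, 192.58392333984375), (127.16627502441406, 89.8637924194336), 87.41279602050781)
0.131 72 [0.5213 0.1307 0.0943] [((519.2557983398438, 132.08551025390625), (15.103008270263672, 33.909000396728516), 89.90325164794922)]
0.22 77 [0.5186 0.2213 0.0937] [((515.5914306640625, 222.3155059814453), (32.81296920776367, 14.848281860351562), 1.3426436185836792)]
```

>>> servo_tool --commands '[[[-0.03,0.2,0],[0,0,-0.12],0.1],[[-0.06,0.42,0],[0,0,-0.24],0.1],[[-0.09,0.63,0],[0,0,-0.36],0.1],[[-0.11,0.83,0],[0,0,-0.48],0.1],[[-0.13,0.98,0],[0,0,-0.58],0.1],[[-0.13,0.98,0],[0,0,-0.58],0.1],[[-0.13,0.98,0],[0,0,-0.58],0.1],[[-0.13,0.98,0],[0,0,-0.58],0.1]]'

```text
time_s: 8.67
eef_pos: [0.5692, -0.2191, 0.3003]
ee_rot: [3.141, 0.0, 0.719]
ft_force: [0.8, 0.2, -0.3]
width: 0.0524
grasp_force: 0.0
```

>>> servo_tool --commands '[[[-0.03,0.2,0],[0,0,-0.12],0.1],[[-0.06,0.42,0],[0,0,-0.24],0.1],[[-0.09,0.63,0],[0,0,-0.36],0.1],[[-0.11,0.83,0],[0,0,-0.48],0.1],[[-0.13,0.98,0],[0,0,-0.58],0.1],[[-0.13,0.98,0],[0,0,-0.68],0.1],[[-0.13,0.98,0],[0,0,-0.78],0.1],[[-0.13,0.98,0],[0,0,-0.78],0.1]]'

```text
time_s: 9.33
eef_pos: [0.5499, -0.0722, 0.3]
ee_rot: [3.141, 0.0, 0.308]
ft_force: [-0.2, 0.3, -0.6]
width: 0.052
grasp_force: 0.0
```

>>> servo_tool --commands '[[[-0.03,0.2,0],[0,0,-0.12],0.1],[[-0.06,0.42,0],[0,0,-0.24],0.1],[[-0.09,0.63,0],[0,0,-0.36],0.1],[[-0.11,0.83,0],[0,0,-0.48],0.1],[[-0.13,0.98,0],[0,0,-0.58],0.1],[[-0.13,0.98,0],[0,0,-0.58],0.1],[[-0.13,0.98,0],[0,0,-0.58],0.1],[[-0.13,0.98,0],[0,0,-0.58],0.1]]'

```text
time_s: 10.0
eef_pos: [0.5305, 0.0743, 0.3]
ee_rot: [3.141, 0.0, 0.008]
ft_force: [0.5, -0.6, -0.3]
width: 0.0527
grasp_force: 0.0
```

>>> servo_tool --commands '[[[-0.04,0.2,0],[0,0,-0.02],0.1],[[-0.07,0.385,0],[0,0,-0.02],0.1],[[-0.07,0.385,-0.2],[0,0,-0.02],0.1],[[-0.07,0.385,-0.4],[0,0,-0.02],0.1],[[-0.07,0.385,-0.6],[0,0,-0.02],0.1],[[-0.07,0.385,-0.8],[0,0,-0.02],0.1],[[-0.07,0.385,-0.95],[0,0,-0.02],0.1],[[-0.07,0.385,-0.95],[0,0,-0.02],0.1]]'

```text
time_s: 10.67
eef_pos: [0.5183, 0.1314, 0.1538]
ee_rot: [3.14, 0.007, -0.005]
ft_force: [-0.1, 0.4, -1.4]
width: 0.0525
grasp_force: 0.0
```

>>> servo_tool --commands '[[[0,0,-0.17],[0,0,0],0.1],[[0,0,-0.34],[0,0,0],0.1],[[0,0,-0.5],[0,0,0],0.1],[[0,0,-0.6],[0,0,0],0.1],[[0,0,-0.68],[0,0,0],0.1],[[0,0,-0.68],[0,0,0],0.1],[[0,0,-0.68],[0,0,0],0.1],[[0,0,-0.68],[0,0,0],0.1]]'

```text
time_s: 11.33
eef_pos: [0.5205, 0.1327, 0.057]
ee_rot: [-3.141, -0.002, -0.005]
ft_force: [-0.2, 0.1, -0.3]
width: 0.0522
grasp_force: 0.0
```

>>> servo_tool --commands '[[[0,0,0],[0,0,0],-1],[[0,0,0],[0,0,0],-1],[[0,0,0],[0,0,0],-1],[[0,0,0],[0,0,0],-1],[[0,0,0],[0,0,0],-1],[[0,0,0],[0,0,0],-1],[[0,0,0],[0,0,0],-1],[[0,0,0],[0,0,0],-1]]'

```text
time_s: 12.0
eef_pos: [0.5195, 0.1332, 0.0557]
ee_rot: [3.142, 0.0, -0.004]
ft_force: [-1.0, -0.2, 1.7]
width: 0.014
grasp_force: 30.0
```

>>> servo_tool --commands '[[[0,0,0.05],[0,0,0],-1],[[0,0,0.2],[0,0,0],-1],[[0,0,0.4],[0,0,0],-1],[[0,0,0.6],[0,0,0],-1],[[0,0,0.8],[0,0,0],-1],[[0,0,0.95],[0,0,0],-1],[[0,0,0.95],[0,0,0],-1],[[0,0,0.95],[0,0,0],-1]]'

```text
time_s: 12.67
eef_pos: [0.5196, 0.1332, 0.199]
ee_rot: [-3.141, -0.002, -0.004]
ft_force: [0.4, 0.6, -3.0]
width: 0.0137
grasp_force: 30.0
```

>>> servo_tool --commands '[[[-0.01,-0.12,0],[0,0,0.1],-1],[[-0.02,-0.24,0],[0,0,0.2],-1],[[-0.03,-0.36,0],[0,0,0.3],-1],[[-0.04,-0.48,0],[0,0,0.4],-1],[[-0.05,-0.6,0],[0,0,0.5],-1],[[-0.06,-0.71,0],[0,0,0.6],-1],[[-0.06,-0.71,0],[0,0,0.62],-1],[[-0.06,-0.71,0],[0,0,0.62],-1]]'

```text
time_s: 13.33
eef_pos: [0.5099, 0.0262, 0.1968]
ee_rot: [-3.141, 0.002, 0.319]
ft_force: [0.2, 0.5, -2.0]
width: 0.0141
grasp_force: 30.0
```

>>> servo_tool --commands '[[[-0.01,-0.12,0],[0,0,0.1],-1],[[-0.02,-0.24,0],[0,0,0.2],-1],[[-0.03,-0.36,0],[0,0,0.3],-1],[[-0.04,-0.48,0],[0,0,0.4],-1],[[-0.05,-0.6,0],[0,0,0.5],-1],[[-0.06,-0.71,0],[0,0,0.6],-1],[[-0.06,-0.71,0],[0,0,0.62],-1],[[-0.06,-0.71,0],[0,0,0.62],-1]]'

```text
time_s: 14.0
eef_pos: [0.5013, -0.0795, 0.1975]
ee_rot: [-3.14, 0.001, 0.643]
ft_force: [-0.6, -0.1, -1.4]
width: 0.0138
grasp_force: 30.0
```

>>> servo_tool --commands '[[[-0.01,-0.12,0],[0,0,0.1],-1],[[-0.02,-0.24,0],[0,0,0.2],-1],[[-0.03,-0.36,0],[0,0,0.3],-1],[[-0.04,-0.48,0],[0,0,0.4],-1],[[-0.055,-0.6,0],[0,0,0.5],-1],[[-0.07,-0.72,0],[0,0,0.6],-1],[[-0.07,-0.72,0],[0,0,0.64],-1],[[-0.07,-0.72,0],[0,0,0.64],-1]]'

```text
time_s: 14.67
eef_pos: [0.4911, -0.1872, 0.1977]
ee_rot: [-3.141, -0.0, 0.979]
ft_force: [-0.2, 0.6, -1.3]
width: 0.0142
grasp_force: 30.0
```

>>> servo_tool --commands '[[[0,0,-0.1],[0,0,0],-1],[[0,0,-0.2],[0,0,0],-1],[[0,0,-0.3],[0,0,0],-1],[[0,0,-0.4],[0,0,0],-1],[[0,0,-0.42],[0,0,0],-1],[[0,0,-0.42],[0,0,0],-1],[[0,0,-0.42],[0,0,0],-1],[[0,0,-0.42],[0,0,0],-1]]'

```text
time_s: 15.33
eef_pos: [0.4915, -0.1876, 0.136]
ee_rot: [3.14, -0.0, 0.98]
ft_force: [0.9, 0.8, -1.4]
width: 0.014
grasp_force: 30.0
```

```bash
python3 - <<'E'
from h import *
np.set_printoptions(precision=4,suppress=True)
p=snapshot("scene"); 
for t in("spanner_wide","ring_face"):
    for q in place_of(t,p)[:2]: print(t,round(q["conf"],2),q["xy"][0]*512,q["xy"][1]*384,world(p,q["xy"][0]*512,q["xy"][1]*384,.111 if t[0]=="s" else .089))
c=p["img"][160:265,110:250,::-1]; cv2.imwrite("pics/fit1.png",cv2.convertScaleAbs(cv2.resize(c,None,fx=5.5,fy=5.5,interpolation=cv2.INTER_CUBIC),alpha=1.5))
E
```

```text
spanner_wide 0.98 365.0048 238.5024 [0.7016 0.1964 0.111 ]
spanner_wide 0.83 301.6192 185.2032 [0.4901 0.1179 0.111 ]
ring_face 0.71 186.2144 215.1936 [ 0.4922 -0.1876  0.089 ]
```

View pics/fit1.png

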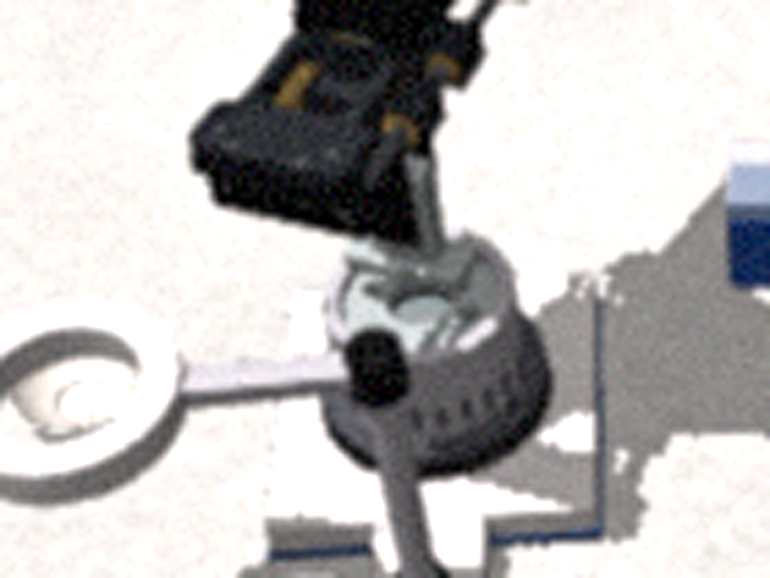

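The gripper holds the spanner over the cell at about (430,260), and the bar looks roughly centred. I'll now feel for the holes.

>>> servo_tool --commands '[[[0,0,-0.03],[0,0,0],-1],[[0,0,-0.06],[0,0,0],-1],[[0,0,-0.08],[0,0,0],-1],[[0,0,-0.095],[0,0,0],-1],[[0,0,-0.11],[0,0,0],-1],[[0,0,-0.11],[0,0,0],-1],[[0,0,-0.11],[0,0,0],-1],[[0,0,-0.11],[0,0,0],-1]]'

```text
time_s: 16.15
eef_pos: [0.4911, -0.1879, 0.1187]
ee_rot: [3.141, 0.0, 0.98]
ft_force: [0.1, -0.2, -2.2]
width: 0.014
grasp_force: 30.0
```

>>> servo_tool --commands '[[[0,0,-0.01],[0,0,0],-1],[[0,0,-0.02],[0,0,0],-1],[[0,0,-0.03],[0,0,0],-1],[[0,0,-0.04],[0,0,0],-1],[[0,0,-0.045],[0,0,0],-1],[[0,0,-0.05],[0,0,0],-1],[[0,0,-0.05],[0,0,0],-1],[[0,0,-0.05],[0,0,0],-1]]'

```text
time_s: 16.82
eef_pos: [0.491, -0.1879, 0.1113]
ee_rot: [3.141, -0.0, 0.98]
ft_force: [-0.3, 0.9, 2.3]
width: 0.014
grasp_force: 30.0
```

>>> servo_tool --commands '[[[0,0,-0.005],[0,0,0],-1],[[0,0,-0.01],[0,0,0],-1],[[0,0,-0.015],[0,0,0],-1],[[0,0,-0.02],[0,0,0],-1],[[0,0,-0.025],[0,0,0],-1],[[0,0,-0.028],[0,0,0],-1],[[0,0,-0.028],[0,0,0],-1],[[0,0,-0.028],[0,0,0],-1]]'

```text
time_s: 17.48
eef_pos: [0.4911, -0.1879, 0.107]
ee_rot: [3.141, 0.0, 0.98]
ft_force: [-0.4, 1.0, 5.4]
width: 0.0139
grasp_force: 30.0
```

>>> servo_tool --commands '[[[0,0,-0.002],[0,0,0],-1],[[0,0,-0.004],[0,0,0],-1],[[0,0,-0.006],[0,0,0],-1],[[0,0,-0.007],[0,0,0],-1],[[0,0,-0.007],[0,0,0],-1],[[0,0,-0.007],[0,0,0],-1],[[0,0,-0.007],[0,0,0],-1],[[0,0,-0.007],[0,0,0],-1]]'

```text
time_s: 18.15
eef_pos: [0.4911, -0.1879, 0.1064]
ee_rot: [3.141, -0.0, 0.98]
ft_force: [-2.3, 0.8, 10.3]
width: 0.014
grasp_force: 30.0
```

>>> servo_tool --commands '[[[0,0,-0.002],[0,0,0],-1],[[0,0,-0.005],[0,0,0],-1],[[0,0,-0.005],[0,0,0],-1],[[0,0,-0.005],[0,0,0],-1],[[0,0,-0.005],[0,0,-0.02],-1],[[0,0,-0.005],[0,0,-0.04],-1],[[0,0,-0.005],[0,0,-0.06],-1],[[0,0,-0.005],[0,0,-0.08],-1]]'

```text
time_s: 18.82
eef_pos: [0.4912, -0.1879, 0.1062]
ee_rot: [3.141, -0.0, 0.938]
ft_force: [-4.3, 1.7, 17.5]
width: 0.0142
grasp_force: 30.0
```

```bash
python3 -c "
from h import *
s=get_state();print(s['ft_force'],s['torque'],s['ee_rot'],s['joints'])"
```

```text
[-4.29061239  1.67688228 17.47500563] [0.46416063 0.87202132 0.06080235] [ 3.14050889e+00 -5.40175169e-05  9.37859899e-01] [-4.91045699e-01  4.95753696e-01  1.91481590e+00 -1.49642197e-04
  7.29942555e-01  1.42002220e-01]
```

>>> servo_tool --commands '[[[-0.003,0,0.001],[0,0,-0.08],-1],[[-0.005,0,0.001],[0,0,-0.16],-1],[[-0.005,0,0.001],[0,0,-0.24],-1],[[-0.005,0,0.001],[0,0,-0.32],-1],[[-0.005,0,0.001],[0,0,-0.4],-1],[[-0.005,0,0.001],[0,0,-0.48],-1],[[-0.005,0,0.001],[0,0,-0.56],-1],[[-0.005,0,0.001],[0,0,-0.64],-1]]'

```text
time_s: 19.48
eef_pos: [0.4908, -0.1878, 0.1063]
ee_rot: [3.14, -0.001, 0.601]
ft_force: [-1.2, 3.8, 15.5]
width: 0.0141
grasp_force: 30.0
```

```bash
python3 -c "
from h import *
s=get_state();print(s['ft_force'],s['torque'],s['ee_rot'],s['joints'])"
```

```text
[-1.19016879  3.82793182 15.45614692] [0.83845962 0.18773518 0.11742196] [ 3.14023804e+00 -1.09821732e-03  6.01058478e-01] [-4.91362442e-01  4.95094438e-01  1.91610107e+00  5.27648706e-04
  7.28689112e-01  4.77982800e-01]
```

>>> servo_tool --commands '[[[0,0.002,0],[0,0,-0.08],-1],[[0,0.003,0],[0,0,-0.16],-1],[[0,0.003,0],[0,0,-0.24],-1],[[0,0.003,0],[0,0,-0.32],-1],[[0,0.003,0],[0,0,-0.4],-1],[[0,0.003,0],[0,0,-0.48],-1],[[0,0.003,0],[0,0,-0.56],-1],[[0,0.003,0],[0,0,-0.64],-1]]'

```text
time_s: 20.15
eef_pos: [0.4908, -0.1875, 0.1063]
ee_rot: [3.14, -0.001, 0.266]
ft_force: [-1.6, 2.7, 14.3]
width: 0.0139
grasp_force: 30.0
```

```bash
python3 -c "
from h import *
s=get_state();print(s['ft_force'],s['torque'],s['ee_rot'],s['joints'][5])"
```

```text
[-1.60161214  2.71155736 14.2830501 ] [0.54265113 0.31107366 0.08875955] [ 3.14041459e+00 -1.44804166e-03  2.66027309e-01] 0.8138885746101826
```

>>> servo_tool --commands '[[[0,0,0],[0,0,-0.06],-1],[[0,0,0],[0,0,-0.12],-1],[[0,0,0],[0,0,-0.18],-1],[[0,0,0],[0,0,-0.24],-1],[[0,0,0],[0,0,-0.3],-1],[[0,0,0],[0,0,-0.36],-1],[[0,0,0],[0,0,-0.42],-1],[[0,0,0],[0,0,-0.48],-1]]'

```text
time_s: 20.82
eef_pos: [0.4908, -0.1874, 0.1063]
ee_rot: [3.141, -0.002, 0.015]
ft_force: [-1.1, 2.5, 15.1]
width: 0.0138
grasp_force: 30.0
```

```bash
python3 -c "
from h import *
s=get_state();print(s['ft_force'],s['torque'],s['ee_rot'],s['joints'][5])"
```

```text
[-1.09678457  2.52020659 15.05763047] [0.77464213 0.28967561 0.11529376] [ 3.14100225e+00 -1.65986520e-03  1.51081737e-02] 1.0647345576400111
```

>>> servo_tool --commands '[[[0,0,0],[0,0,-0.06],-1],[[0,0,0],[0,0,-0.12],-1],[[0,0,0],[0,0,-0.18],-1],[[0,0,0],[0,0,-0.24],-1],[[0,0,0],[0,0,-0.3],-1],[[0,0,0],[0,0,-0.36],-1],[[0,0,0],[0,0,-0.42],-1],[[0,0,0],[0,0,-0.48],-1]]'

```text
time_s: 21.48
eef_pos: [0.491, -0.1876, 0.1063]
ee_rot: [3.141, -0.002, -0.236]
ft_force: [-0.8, 1.7, 14.3]
width: 0.0135
grasp_force: 30.0
```

```bash
python3 -c "
from h import *
s=get_state();print(s['ft_force'],s['torque'],s['ee_rot'],s['joints'][5])"
```

```text
[-0.83413429  1.70634454 14.30426985] [0.50633273 0.23098567 0.26820238] [ 3.14101052e+00 -2.19928570e-03 -2.35727658e-01] 1.315847707202423
```

>>> servo_tool --commands '[[[0,0,-0.001],[0,0,-0.04],-1],[[0,0,-0.001],[0,0,-0.08],-1],[[0,0,-0.001],[0,0,-0.12],-1],[[0,0,-0.001],[0,0,-0.16],-1],[[0,0,-0.001],[0,0,-0.2],-1],[[0,0,-0.001],[0,0,-0.24],-1],[[0,0,-0.001],[0,0,-0.24],-1],[[0,0,-0.001],[0,0,-0.24],-1]]'

```text
time_s: 22.15
eef_pos: [0.491, -0.1875, 0.1062]
ee_rot: [3.141, -0.002, -0.36]
ft_force: [-0.9, 2.9, 16.1]
width: 0.0137
grasp_force: 30.0
```

```bash
python3 -c "
from h import *
s=get_state();print(s['ft_force'],s['torque'],s['ee_rot'],s['joints'][5])"
```

```text
[-0.89086748  2.9454066  16.12668764] [0.63823898 0.29380104 0.11188155] [ 3.14144830e+00 -2.24910941e-03 -3.60392846e-01] 1.4403535985521119
```

>>> servo_tool --commands '[[[0,0,0],[0,0,-0.03],-1],[[0,0,0],[0,0,-0.06],-1],[[0,0,0],[0,0,-0.09],-1],[[0,0,0],[0,0,-0.12],-1],[[0,0,0],[0,0,-0.15],-1],[[0,0,0],[0,0,-0.18],-1],[[0,0,0],[0,0,-0.21],-1],[[0,0,0],[0,0,-0.24],-1]]'

```text
time_s: 22.82
eef_pos: [0.491, -0.1876, 0.1063]
ee_rot: [-3.142, -0.002, -0.486]
ft_force: [-0.9, 3.0, 15.9]
width: 0.0138
grasp_force: 30.0
```

```bash
python3 -c "
from h import *
s=get_state();print(s['ft_force'],s['torque'],s['ee_rot'],s['joints'][5])"
```

```text
[-0.9134957   2.98195238 15.86842358] [0.70331686 0.29007107 0.36043156] [-3.14152968e+00 -2.26872757e-03 -4.86277864e-01] 1.5663672800756632
```

>>> servo_tool --commands '[[[0,0,0.01],[0,0,0.03],-1],[[0,0,0.04],[0,0,0.06],-1],[[0,0,0.1],[0,0,0.06],-1],[[0,0,0.18],[0,0,0.06],-1],[[0,0,0.3],[0,0,0.06],-1],[[0,0,0.45],[0,0,0.06],-1],[[0,0,0.63],[0,0,0.06],-1],[[0,0,0.63],[0,0,0.06],-1]]'

```text
time_s: 23.48
eef_pos: [0.4914, -0.1881, 0.204]
ee_rot: [3.141, -0.006, -0.455]
ft_force: [0.2, 0.9, -2.1]
width: 0.0139
grasp_force: 30.0
```

>>> servo_tool --commands '[[[0.01,0.12,0],[0,0,0.05],-1],[[0.02,0.24,0],[0,0,0.1],-1],[[0.03,0.36,0],[0,0,0.15],-1],[[0.04,0.48,0],[0,0,0.2],-1],[[0.05,0.6,0],[0,0,0.25],-1],[[0.06,0.71,0],[0,0,0.28],-1],[[0.06,0.71,0],[0,0,0.28],-1],[[0.06,0.71,0],[0,0,0.28],-1]]'

```text
time_s: 24.15
eef_pos: [0.4989, -0.0805, 0.1993]
ee_rot: [3.141, 0.001, -0.307]
ft_force: [0.3, -0.9, -0.5]
width: 0.0139
grasp_force: 30.0
```

```bash
sed -i 's/print(n,nm/0 and print(n,nm/' m.py; python3 m.py ring2; python3 -c "
from h import *
p=snapshot('scene'); cv2.imwrite('pics/s2.png',cv2.convertScaleAbs(cv2.resize(p['img'][130:280,100:370,::-1],(800,444),interpolation=cv2.INTER_CUBIC),alpha=1.3))"
```

```text
top ring_face 0.5 [ 0.4989 -0.1909  0.089 ]
top lamp_knob 0.63 [ 0.583  -0.3739  0.225 ]
scene ring_face 0.73 [ 0.4905 -0.1801  0.089 ]
scene lamp_knob 0.65 [ 0.5781 -0.3688  0.225 ]
```

View pics/ring2.png

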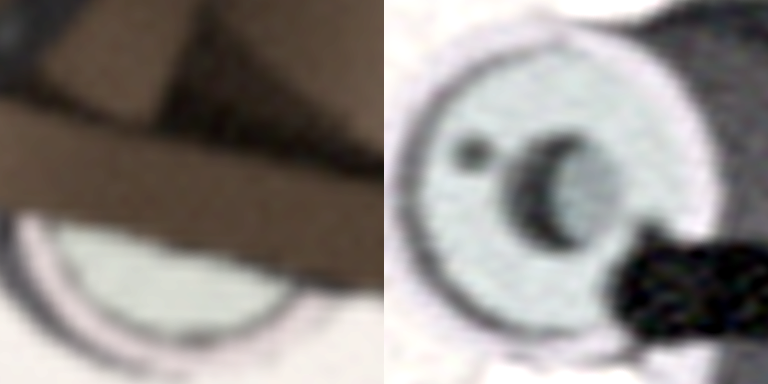

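View pics/s2.png

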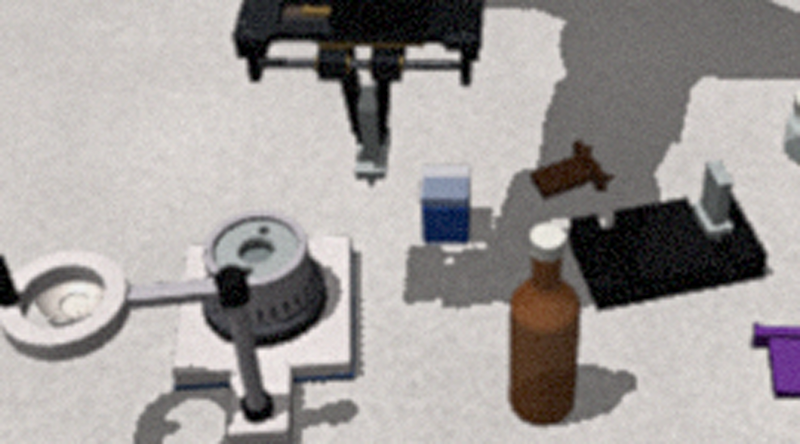

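The ring's hole is now at (474,154), about -22°, so the ring turned with the spanner. The spanner hangs straight in the gripper at (370,165), and the rack's near groove is free at (605,220). I'll stand it back there.

>>> servo_tool --commands '[[[0.01,0.12,0],[0,0,0.05],-1],[[0.02,0.24,0],[0,0,0.1],-1],[[0.03,0.36,0],[0,0,0.15],-1],[[0.04,0.48,0],[0,0,0.2],-1],[[0.05,0.6,0],[0,0,0.25],-1],[[0.06,0.71,0],[0,0,0.28],-1],[[0.06,0.71,0],[0,0,0.28],-1],[[0.06,0.71,0],[0,0,0.28],-1]]'

```text
time_s: 25.27
eef_pos: [0.5083, 0.0259, 0.1996]
ee_rot: [3.141, 0.0, -0.16]
ft_force: [0.7, -0.2, -2.8]
width: 0.014
grasp_force: 30.0
```

>>> servo_tool --commands '[[[0.01,0.12,0],[0,0,0.05],-1],[[0.02,0.24,0],[0,0,0.1],-1],[[0.03,0.36,0],[0,0,0.15],-1],[[0.05,0.48,0],[0,0,0.2],-1],[[0.06,0.6,0],[0,0,0.25],-1],[[0.075,0.71,0],[0,0,0.29],-1],[[0.075,0.71,0],[0,0,0.29],-1],[[0.075,0.71,0],[0,0,0.29],-1]]'

```text
time_s: 25.93
eef_pos: [0.5196, 0.1317, 0.1995]
ee_rot: [3.141, 0.0, -0.01]
ft_force: [0.0, -0.1, -2.1]
width: 0.0137
grasp_force: 30.0
```

>>> servo_tool --commands '[[[0,0.01,-0.15],[0,0,0.01],-1],[[0,0.01,-0.3],[0,0,0.01],-1],[[0,0.01,-0.45],[0,0,0.01],-1],[[0,0.01,-0.6],[0,0,0.01],-1],[[0,0.01,-0.75],[0,0,0.01],-1],[[0,0.01,-0.85],[0,0,0.01],-1],[[0,0.01,-0.91],[0,0,0.01],-1],[[0,0.01,-0.91],[0,0,0.01],-1]]'

```text
time_s: 26.6
eef_pos: [0.5189, 0.1324, 0.0617]
ee_rot: [3.141, 0.003, -0.006]
ft_force: [-0.1, 0.4, -1.6]
width: 0.0136
grasp_force: 30.0
```

>>> servo_tool --commands '[[[0,0,-0.01],[0,0,0],-1],[[0,0,-0.02],[0,0,0],-1],[[0,0,-0.03],[0,0,0],-1],[[0,0,-0.038],[0,0,0],-1],[[0,0,-0.042],[0,0,0],-1],[[0,0,-0.042],[0,0,0],-1],[[0,0,-0.042],[0,0,0],-1],[[0,0,-0.042],[0,0,0],-1]]'

```text
time_s: 27.27
eef_pos: [0.5196, 0.1336, 0.057]
ee_rot: [3.142, -0.0, -0.004]
ft_force: [0.4, -0.9, -1.7]
width: 0.0139
grasp_force: 30.0
```

Just above seated; lower the last 1–1.5 mm, then release slowly and retreat.

>>> servo_tool --commands '[[[0,0,-0.004],[0,0,0],-1],[[0,0,-0.009],[0,0,0],-1],[[0,0,-0.009],[0,0,0],-1],[[0,0,-0.009],[0,0,0],-0.5],[[0,0,-0.009],[0,0,0],-0.2],[[0,0,-0.009],[0,0,0],0.1],[[0,0,-0.009],[0,0,0],0.1],[[0,0,-0.009],[0,0,0],0.1]]'

```text
time_s: 27.93
eef_pos: [0.5195, 0.1336, 0.0555]
ee_rot: [3.142, 0.0, -0.004]
ft_force: [0.1, 0.4, -0.4]
width: 0.0418
grasp_force: 0.0
```

>>> servo_tool --commands '[[[0,0,0],[0,0,0],0.1],[[0,0,0],[0,0,0],0.1],[[0,0,0.1],[0,0,0],0.1],[[0,0,0.25],[0,0,0],0.1],[[0,0,0.45],[0,0,0],0.1],[[0,0,0.65],[0,0,0],0.1],[[0,0,0.85],[0,0,0],0.1],[[0,0,1],[0,0,0],0.1]]'

```text
time_s: 28.6
eef_pos: [0.5197, 0.1336, 0.208]
ee_rot: [-3.141, -0.002, -0.004]
ft_force: [0.1, -0.6, 0.7]
width: 0.0522
grasp_force: 0.0
```

>>> servo_tool --commands '[[[0,0,0.2],[0,0,0],0.1],[[0,0,0.4],[0,0,0],0.1],[[-0.1,0,0.5],[0,0,0],0.1],[[-0.25,0,0.5],[0,0,0],0.1],[[-0.4,0,0.5],[0,0,0],0.1],[[-0.5,0,0.5],[0,0,0],0.1],[[-0.5,0,0.5],[0,0,0],0.1],[[-0.5,0,0.5],[0,0,0],0.1]]'

```text
time_s: 29.27
eef_pos: [0.4445, 0.1336, 0.281]
ee_rot: [-3.142, -0.001, -0.004]
ft_force: [0.5, 0.6, -0.0]
width: 0.0525
grasp_force: 0.0
```

```bash
python3 -c "
from h import *
p=snapshot('scene'); cv2.imwrite('pics/s3.png',cv2.convertScaleAbs(cv2.resize(p['img'][110:290,90:400,::-1],(800,464),interpolation=cv2.INTER_CUBIC),alpha=1.3))
X=cloud(p);b=(abs(X[...,1]-.131)<.03)&(abs(X[...,0]-.52)<.035)&(X[...,2]>.084)&(X[...,2]<.12);print(X[b].mean(0),X[b][:,2].max())"
```

```text
[0.52213839 0.13128313 0.0943237 ] 0.09955232975971551
```

View pics/s3.png

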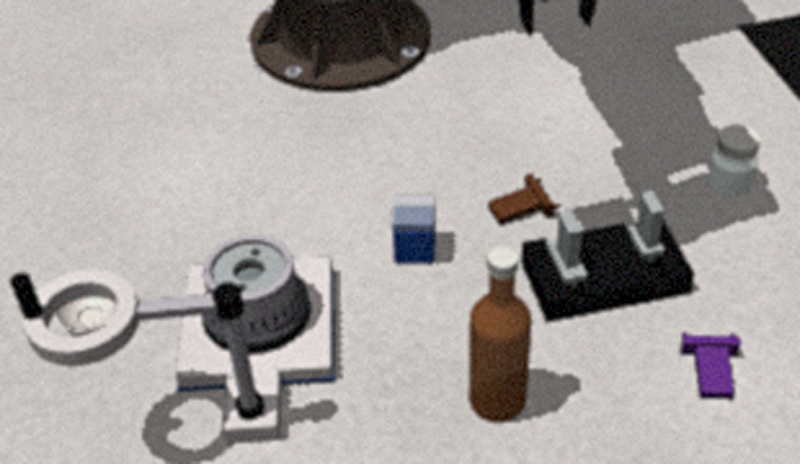

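The spanner stands upright in its groove at (570,245), with its blade top at 0.095 m as before. The lamp is swung aside at (80,315) and everything else is in place.

```bash
python3 -c "
from bench import *
print(finish_job())"
```

```text
the job is handed in; nothing more can be done
None
```

The job is handed in at about 29 s: I swung the lamp about 94° aside, screwed the ring clockwise to its stop under 14–17 N, and stood the wide spanner upright and released in its groove; the stop was judged from torque (0.1 to 0.36 N m), and the hand-in returned no verdict.

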